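# Swing the hold-down weight upright and stand it on the engraving blank

### The job

Pick up the long-stemmed weight that lies on its side by its ball knob and lift it about 20 cm. There, ease the grip just enough for its heavy foot to swing down so that it hangs upright, grip it firmly again, then lower it onto the middle of the square brass blank on the work slide, letting go only when its foot is on the blank. Leave the short weight where it lies.

Things in the scene. Friction and masses are not known exactly. Their poses are not given: they have to be found in the camera images.
- weight_knob (a point): Centre of the 22 mm black ball knob of the long-stemmed weight (0.31 kg, mostly foot), 117 mm from its foot's underside. It lies stem level, knob centre 20 mm above the bench, free all round. Its x axis runs from foot to knob. Pinched on the knob across the stem at 80 N it stays about level; eased from 50 to 10 N it pivots until it hangs foot down, hardly slipping; below about 2 N it falls out.
- weight_foot (a point): Centre of the flat underside of the long weight's foot: the face it must stand on. The foot is a square dark steel block 40 x 40 mm, 24 mm thick, with a bare 8 mm steel stem up to the knob; whole length 128 mm. Its x axis runs up the stem to the knob: level at the start, straight up when the weight is upright.
- blank_mid (a point): Centre of the top of the square brass blank, a plate 100 x 100 x 4 mm fixed on the grooved aluminium work slide (170 x 270 x 22 mm); its top is level, 26 mm above the bench, z up. A narrow brass strip (120 x 36 mm) lies beside it on the same slide and is not the place wanted.
- stub_foot (a point): Centre of the underside of the foot of the other, short weight, to be left alone: the same square steel foot, but a stubby stem and a flat disc knob, 52 mm long over all, also lying on its side, at least 10 cm from the long weight's foot. Its x axis runs from foot to knob.
Mind the look-alikes: they are no part of the job. Leave any pink look-alike of the part that bears weight_knob alone.

How it is judged:
By the outcome, as a careful person would: the job done as asked, in the order asked, and still so for the second after the job is handed in, with the robot touching nothing.
It also fails if it takes over 51 s, if anything falls off the work surface, if the arm or the gripper's body presses on something with over 40 N, if the wrist force passes 120 N, or if a joint passes its speed limit or range.

### The arm

A 6-joint arm with a two-finger parallel gripper is mounted at the origin on the work surface. World frame = base frame: x ahead of the robot, y to its left, z up, the work surface at z = 0. Lengths are in mm, angles in rad, forces in N, time in s.
With the tool pointing down it reaches from about 275 to 1000 mm from the base axis. Payload 8.4 kg.
Tool frame: the origin (TCP) lies at the very end of the fingers, on their centre line; the grasp point (between the pads) lies 19 mm behind it; z points along the fingers, y is the direction in which the jaws open and shut (so a half turn about z gives the same grasp; the last joint's range is limited). The gripper opens to 85 mm and grips with 20 to 120 N. Pads are 22 mm wide; open, the fingers measure 114 mm over their backs; the gripper's body (76 mm by 85 mm) begins 54 mm behind the grasp point. The pads swing forward as they close: fully open they stand 13 mm farther back than shut.
Start: joints at [-1.133, 0.353, 1.633, -0, 1.155, -0.002], TCP at [266.098, -565.526, 231.281] pointing down, gripper open.
Joint ranges: [-2.63, 2.63], [-0.92, 2.1], [0.06, 2.66], [-1.3, 4.44], [0, 2.69], [-3.02, 3.02]. Speed limits (rad/s): [2.22, 2.22, 2.79, 3.14, 3.14, 3.14].

### API

Orientations are given as [roll, pitch, yaw] about the fixed x, y, z axes, in that order (R = Rz(yaw) Ry(pitch) Rx(roll)).
In Python, from rig import r gives the robot as it stands.
- The arm moves only by the tool move_arm, never from a script. Its argument "increments" is a list of rows, each an object of numbers: "tx", "ty", "tz": the shift along the tool's x, y, z in cm; "rx", "ry", "rz": the turn, a rotation vector about the tool's x, y, z in degrees; "gripper": the gripper's target within -1 to 1 (fully open at 1, half-way at 0, shut at -1). A call has 1 to 12 rows; each row shifts and turns the commanded pose from where the row before left it, along the tool's axes as they then stand; what a row does not reach is not made up. A row lasts 1/10 s, in which the tool goes at most 50 mm and 8.59 degrees, less where a joint would pass 70% of its speed; a pose out of reach is approached as far as the arm can. A call is refused whole if a number of a shift passes 5 or a number of a turn 8.59, either way. A call with a gripper value outside its range is refused whole. The fingers move at their own pace and stop on an object; "squeeze" is the grip in N (left out, the last holds). Time passes only in rows, so rows that do not move let the fingers close. It gives the time, the measured TCP pose, the force and the opening at its end, in the units of the state.
- r.sense(): the state, without advancing time (a new reading comes with each control period).
- r.grab_frame(name): name is "side" or "top"; returns (picture, depth): 420x560x3 uint8, red, green, blue; 420x560 float32, mm along the optical axis (not along the pixel's ray), 0 where there is no reading.
- r.camera_model(name): a dict with "fx", "fy", "cx", "cy" (pixels), "k1" (the pictures are not rectified: a ray, as slopes to the right and down, at radius r is drawn at 1 + k1 r^2 times it, then the intrinsics apply), "R" (3x3) and "t" (3): a world point X has camera coordinates R X + t. Camera axes: x right, y down, z forward; pixel columns grow to the right and rows downward; lengths in mm; the calibration is good to about 2 mm. A picture is of the moment at which its call begins. camera_model takes no time and is no camera call.
- r.sign_off(): hands the job in, once; it reports no verdict.
Trained networks look in the newest picture that a camera, given by its name, has taken for a name from the list of things; names that differ only in an ending like _2 or _b are one class to them, and where a whole thing is asked for, a point or a joint stands for the part that bears it (a point fixed in the world has none). Each returns a list of dicts, best first, with "confidence" (0 to 1); they miss things now and then, are a little off and sometimes report something else, mostly with a low value. They report only what shows in the picture. A call takes as long as a camera call. They do not tell look-alikes from the thing itself.
- r.cut_out(query, camera): "mask" (420x560 bool, what is visible of it) and "bbox" ([left, top, right, bottom] in pixels, round what is visible of it).
- r.place_of(query, camera): "location" ([row, column] in pixels: a listed point, or the origin of a listed thing).
The state is a dict: "clock": time; "qpos": joint angles; "qvel": joint speeds; "joint_efforts": joint torques, N m; "eef_pos": TCP position; "tcp_rot": TCP orientation; "contact_force": force on the tool from outside, world axes, zero at the start; "wrist_torque": the same for the moment, N m; "opening": opening from 0.0 (shut) to 1.0 (fully open).
Only numpy, scipy, OpenCV 4.12 (cv2) and the standard library are available. Lean on these libraries where they do the work, as an engineer would, in place of code of your own. Each camera call takes 0.05 s, during which the arm holds its last target. There are 200 camera calls.

## Working session

There is one attempt and no reset: what is moved stays moved. The work goes in short steps, Python scripts to look and compute and a tool call to move; the robot and the scene stay as the last step left them, time stands still between calls to the robot, and variables do not carry over. Pictures are saved under pics/ and viewed, about 8 in all and at most 12, crops included, and the job is handed in when it is done.

Besides the shell and the picture viewer there is one more tool, called after "Request:" by a JSON object that holds its "api" and its "payload", one argument or row to a line. move_arm: Moves the arm, as the interface text tells. Its arguments: {"type":"object","properties":{"increments":{"type":"array","items":{"type":"object","properties":{"tx":{"type":"number"},"ty":{"type":"number"},"tz":{"type":"number"},"rx":{"type":"number"},"ry":{"type":"number"},"rz":{"type":"number"},"gripper":{"type":"number"}}}},"squeeze":{"type":"number"}},"required":["increments"]}

```bash
mkdir -p pics
cat > h.py <<'E'
import numpy as np, cv2
from rig import r
def und(c,px):  # px (col,row) -> slopes
    m=r.camera_model(c); K=np.array([[m['fx'],0,m['cx']],[0,m['fy'],m['cy']],[0,0,1.]])
    d=((np.array(px,float)-[m['cx'],m['cy']])/[m['fx'],m['fy']])
    u=d.copy()
    for _ in range(20): u=d/(1+m['k1']*(u@u))
    return m,u
def by_depth(c,rc,dep):
    m,u=und(c,rc[::-1]); z=dep
    return np.array(m['R']).T@(np.array([u[0]*z,u[1]*z,z])-np.array(m['t']))
def by_plane(c,rc,h):
    m,u=und(c,rc[::-1]); R=np.array(m['R']); o=-R.T@np.array(m['t']); d=R.T@np.array([u[0],u[1],1])
    return o+d*(h-o[2])/d[2]
def save(n,im): cv2.imwrite('pics/'+n,cv2.cvtColor(im,cv2.COLOR_RGB2BGR))
E
python3 - <<'E'
from h import *
np.set_printoptions(precision=1,suppress=True)
H=dict(weight_knob=20,weight_foot=20,blank_mid=26,stub_foot=20)
for c in('top','side'):
    im,d=r.grab_frame(c); save(c+'0.png',im)
    for q in H:
        for e in r.place_of(q,c)[:3]:
            p=e['location']; z=d[int(p[0]),int(p[1])]
            print(c,q,round(e['confidence'],2),np.array(p),by_plane(c,p,H[q]),by_depth(c,p,z) if z else None)
print(r.sense()['clock'],r.sense()['tcp_rot'],r.sense()['contact_force'])
E
```

```text
top weight_knob 0.65 [154.9 321.5] [ 566.2 -134.3   20. ] [ 564.1 -133.1   33.8]
top weight_knob 0.56 [233.6 316.2] [ 399.7 -117.6   20. ] [ 399.7 -117.1   27.5]
top weight_knob 0.55 [242.  361.4] [ 379.3 -212.    20. ] [ 379.4 -211.4   24. ]
top weight_foot 0.95 [240.1 420.5] [ 379.7 -336.    20. ] [ 380.1 -330.4   40.5]
top weight_foot 0.69 [210.9 329.1] [ 446.8 -146.4   20. ] [ 447.2 -147.4    9.5]
top weight_foot 0.59 [283.4 298.9] [296.3 -77.9  20. ] [297.7 -77.4  34.6]
top blank_mid 0.8 [179.  127.8] [526.8 277.7  26. ] [526.7 277.6  26.3]
top stub_foot 0.84 [190.6 417.5] [ 484.1 -334.1   20. ] [ 482.6 -329.    39. ]
side weight_knob 0.93 [185.6 295.8] [ 399.9 -124.6   20. ] [ 399.4 -112.    28.7]
side weight_knob 0.77 [166.4 310.5] [ 367.5 -213.4   20. ] [ 367.5 -206.2   24.5]
side weight_knob 0.74 [180.1 229.2] [ 561.2 -132.8   20. ] [ 558.9 -123.    26.7]
side weight_foot 0.86 [146.6 310.4] [ 370.4 -315.    20. ] [ 370.4 -305.9   25.1]
side weight_foot 0.58 [181.9 274.3] [ 452.1 -135.3   20. ] [ 450.4 -118.    31.9]
side weight_foot 0.56 [205.5 342.7] [291.6 -56.9  20. ] [288.6 -84.6  -0.9]
side blank_mid 0.91 [316.9 204.8] [526.9 274.4  26. ] [526.7 275.   26.8]
side stub_foot 0.56 [142.9 271.3] [ 478.7 -325.3   20. ] [ 479.2 -329.3   17.8]
0.5 [-3.1 -0.   0.4] [-1.3 -0.1 -0.9]
```

View pics/top0.png

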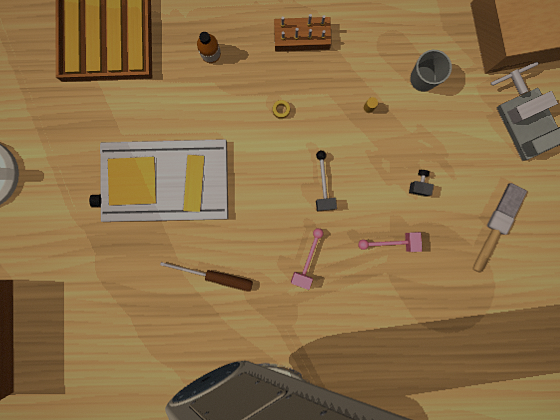

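View pics/side0.png

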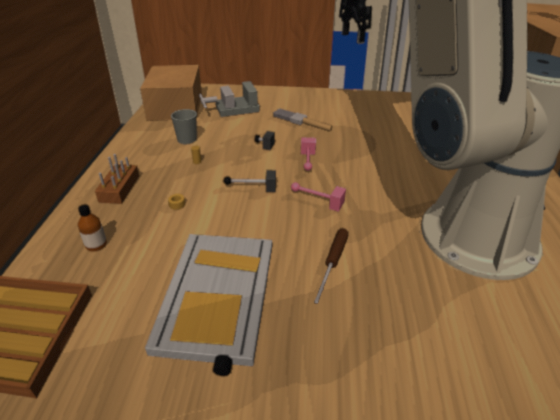

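The long weight is the one with the black ball knob: top picture about (col 321, row 155) for the knob and (327, 205) for the foot. The side view agrees, with the knob at (228, 181). The two pink ones are look-alikes, and the short weight is at (421, 185). The wider brass blank is centred at about (131, 180).

```bash
cat >> h.py <<'E'
from scipy.spatial.transform import Rotation as Ro
def go(target,yaw=None):
    s=r.sense(); A=Ro.from_euler('xyz',s['tcp_rot']); p=np.array(s['eef_pos'])
    print('clk',round(s['clock'],2),'tcp',p.round(1),'rot',np.degrees(s['tcp_rot']).round(2),'F',np.round(s['contact_force'],1),'open',round(s['opening'],3))
    print('tool shift cm',(A.inv().apply(np.array(target)-p)/10).round(2))
    if yaw is not None:
        B=Ro.from_euler('xyz',[np.pi,0,np.radians(yaw)]); print('turn deg',(np.degrees((A.inv()*B).as_rotvec())).round(2))
E
python3 - <<'E'
from h import *
for c in('top','side'):
    im,d=r.grab_frame(c)
    for q in('weight_knob','weight_foot'):
        for e in r.cut_out(q,c)[:3]:
            m=e['mask']; v,u=np.nonzero(m)
            print(c,q,round(e['confidence'],2),e['bbox'],m.sum(),im[m].mean(0).round())
    # axis from dark pixels of mask near the weight: dump crop
    if c=='top': crop=im[140:225,295:355]
save('crop.png',cv2.resize(crop,None,fx=7,fy=7,interpolation=cv2.INTER_NEAREST))
go([564,-134,120],5.5)
E
```

```text
top weight_knob 0.8 [316.3, 151.1, 337.0, 212.8] 572 [95. 85. 74.]
top weight_knob 0.76 [289.1, 226.1, 318.9, 289.9] 439 [158. 104. 118.]
top weight_knob 0.6 [356.9, 229.7, 423.7, 250.1] 533 [152.  96. 109.]
top weight_foot 0.77 [290.7, 225.5, 322.5, 289.2] 571 [153. 102. 108.]
top weight_foot 0.75 [358.7, 231.9, 424.9, 252.0] 494 [153.  97. 112.]
top weight_foot 0.74 [317.4, 152.2, 335.0, 212.8] 576 [92. 83. 73.]
side weight_knob 0.7 [302.9, 136.0, 321.1, 170.2] 344 [145.  81.  86.]
side weight_knob 0.67 [224.1, 170.0, 275.3, 192.8] 397 [78. 69. 60.]
side weight_knob 0.67 [289.7, 182.6, 347.8, 209.7] 491 [143.  81.  86.]
side weight_foot 0.95 [290.4, 186.9, 344.4, 211.3] 507 [143.  81.  86.]
side weight_foot 0.8 [221.6, 173.0, 278.1, 193.1] 388 [78. 69. 60.]
clk 0.8 tcp [ 266.1 -565.5  231.3] rot [180.    0.   25.2] F [0.6 0.1 0.4] open 0.998
tool shift cm [ 45.33 -26.36  11.13]
turn deg [ 0.   0.  19.7]
```

View pics/crop.png

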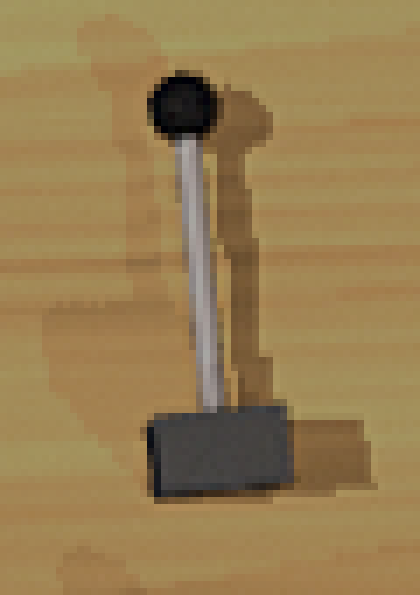

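The crop shows the stem running about 5.3° off world x, with the knob at (320.8, 154.6) in the top picture. Next, the approach.

Request:
{"api": "move_arm", "payload": {
  "increments": [
    {"tx": 3.78,"ty": -2.2,"tz": 0.93,"gripper": 0.1},
    {"tx": 3.78,"ty": -2.2,"tz": 0.93},
    {"tx": 3.78,"ty": -2.2,"tz": 0.93},
    {"tx": 3.78,"ty": -2.2,"tz": 0.93},
    {"tx": 3.78,"ty": -2.2,"tz": 0.93},
    {"tx": 3.78,"ty": -2.2,"tz": 0.93},
    {"tx": 3.78,"ty": -2.2,"tz": 0.93},
    {"tx": 3.78,"ty": -2.2,"tz": 0.93},
    {"tx": 3.78,"ty": -2.2,"tz": 0.93},
    {"tx": 3.78,"ty": -2.2,"tz": 0.93},
    {"tx": 3.78,"ty": -2.2,"tz": 0.93},
    {"tx": 3.78,"ty": -2.2,"tz": 0.93}
  ]
}}

```text
invalid input
```

Request:
{"api": "move_arm", "payload": {
  "increments": [
    {"rz": 6.6},
    {"rz": 6.6},
    {"rz": 6.6},
    {}
  ]
}}

```text
invalid input
```

Run:
```python
from h import *
print(by_plane('top',[154.6,320.8],20),by_plane('top',[198.1,324.8],20), by_plane('side',[180.8,227.8],20))
im,d=r.grab_frame('side'); save('side1.png',cv2.resize(im[90:240,150:350],None,fx=4,fy=4,interpolation=cv2.INTER_CUBIC))
for e in r.place_of('weight_knob','side')[:3]: print(e['location'],by_plane('side',e['location'],20),e['confidence'])
go([564.5,-133.5,60],5.3)
```

```text
[ 566.85459589 -132.87858815   20.        ] [ 474.10397808 -138.23083007   20.        ] [ 564.00686997 -129.53134857   20.        ]
[165.7, 308.8] [ 371.84665877 -216.34882817   20.        ] 0.85
[190.4, 293.3] [ 404.60022905 -104.46157146   20.        ] 0.76
[180.1, 230.5] [ 558.06363245 -133.10890984   20.        ] 0.57
clk 0.9 tcp [ 266.1 -565.5  231.3] rot [180.    0.   25.2] F [-0.6 -0.5 -0.3] open 1.0
tool shift cm [ 45.39 -26.39  17.13]
turn deg [ 0.   0.  19.9]
```

View pics/side1.png

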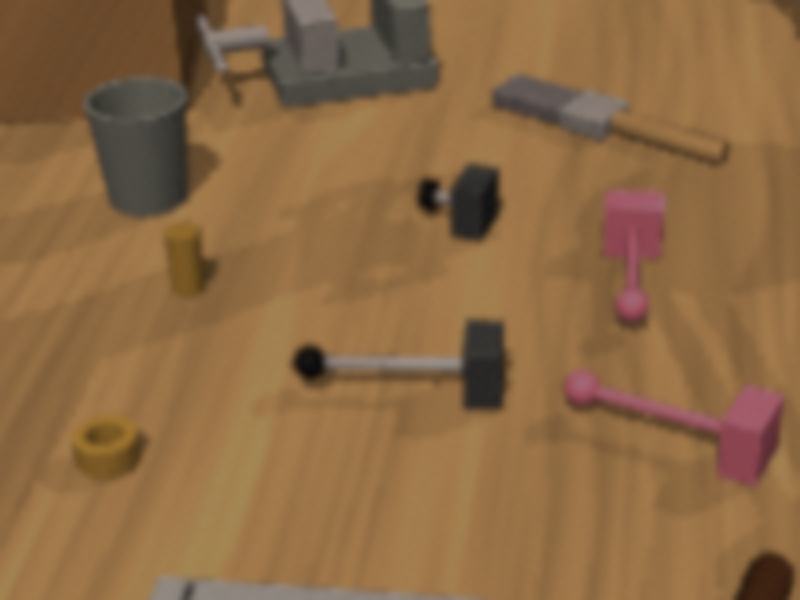

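The move call was rejected, so the arm has not moved; I'll retry with full rows. In the side crop, the knob is at (227.4, 180.4) in full-picture pixels, and the short weight and pink ones stand clear.

Request:
{"api": "move_arm", "payload": {
  "increments": [
    {"tx": 3.8,"ty": -2.2,"tz": 0.9,"rx": 0,"ry": 0,"rz": 0,"gripper": 0.1},
    {"tx": 3.8,"ty": -2.2,"tz": 0.9,"rx": 0,"ry": 0,"rz": 0,"gripper": 0.1},
    {"tx": 3.8,"ty": -2.2,"tz": 0.9,"rx": 0,"ry": 0,"rz": 0,"gripper": 0.1},
    {"tx": 3.8,"ty": -2.2,"tz": 0.9,"rx": 0,"ry": 0,"rz": 0,"gripper": 0.1},
    {"tx": 3.8,"ty": -2.2,"tz": 0.9,"rx": 0,"ry": 0,"rz": 0,"gripper": 0.1},
    {"tx": 3.8,"ty": -2.2,"tz": 0.9,"rx": 0,"ry": 0,"rz": 0,"gripper": 0.1},
    {"tx": 3.8,"ty": -2.2,"tz": 0.9,"rx": 0,"ry": 0,"rz": 0,"gripper": 0.1},
    {"tx": 3.8,"ty": -2.2,"tz": 0.9,"rx": 0,"ry": 0,"rz": 0,"gripper": 0.1},
    {"tx": 3.8,"ty": -2.2,"tz": 0.9,"rx": 0,"ry": 0,"rz": 0,"gripper": 0.1},
    {"tx": 3.8,"ty": -2.2,"tz": 0.9,"rx": 0,"ry": 0,"rz": 0,"gripper": 0.1},
    {"tx": 3.8,"ty": -2.2,"tz": 0.9,"rx": 0,"ry": 0,"rz": 0,"gripper": 0.1},
    {"tx": 3.6,"ty": -2.2,"tz": 0.9,"rx": 0,"ry": 0,"rz": 0,"gripper": 0.1}
  ]
}}

```text
clock: 2.1
eef_pos: [565.7, -131.7, 123.1]
tcp_rot: [3.141, -0.001, 0.44]
contact_force: [0.2, -0.9, -0.4]
opening: 0.556
```

Request:
{"api": "move_arm", "payload": {
  "increments": [
    {"tx": 0,"ty": 0,"tz": 0,"rx": 0,"ry": 0,"rz": 7.1,"gripper": 0.1},
    {"tx": 0,"ty": 0,"tz": 0,"rx": 0,"ry": 0,"rz": 7.1,"gripper": 0.1},
    {"tx": 0,"ty": 0,"tz": 0,"rx": 0,"ry": 0,"rz": 7.1,"gripper": 0.1},
    {"tx": 0,"ty": 0,"tz": 2,"rx": 0,"ry": 0,"rz": 0,"gripper": 0.1},
    {"tx": 0,"ty": 0,"tz": 2,"rx": 0,"ry": 0,"rz": 0,"gripper": 0.1},
    {"tx": 0,"ty": 0,"tz": 0,"rx": 0,"ry": 0,"rz": 0,"gripper": 0.1}
  ]
}}

```text
clock: 2.7
eef_pos: [562.8, -132.9, 81.2]
tcp_rot: [-3.14, 0.004, 0.068]
contact_force: [-0.2, -0.5, -0.5]
opening: 0.548
```

Run:
```python
from h import *
a,b=by_plane('side',[180.4,227.4],20),by_plane('side',[181,265.5],20)
print(a,b,np.degrees(np.arctan2(*(a-b)[1::-1])))
im,d=r.grab_frame('side'); save('side2.png',cv2.resize(im[90:240,150:350],None,fx=4,fy=4,interpolation=cv2.INTER_CUBIC))
go([566,-132,4],3.6)
```

```text
[ 565.28672285 -131.13897534   20.        ] [ 473.5050846  -137.14341743   20.        ] 3.7430105777948075
clk 2.75 tcp [ 563.6 -133.1   82.4] rot [-1.7996e+02  1.4000e-01  3.9000e+00] F [-0.3  0.5  1.1] open 0.55
tool shift cm [ 0.26 -0.09  7.84]
turn deg [-0.04  0.14  0.3 ]
```

View pics/side2.png

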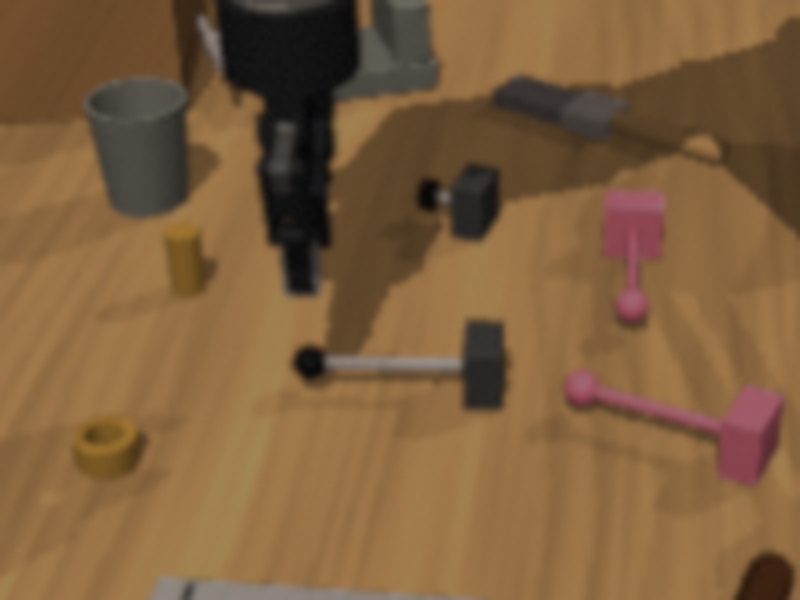

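The side picture shows the open fingers straight over the knob: finger ends at about (300, 290) in the crop, knob at (310, 362). Both views give a stem heading of about 3.5°, so I can descend.

Request:
{"api": "move_arm", "payload": {
  "increments": [
    {"tx": 0.2,"ty": 0,"tz": 2,"rx": 0,"ry": 0,"rz": 0,"gripper": 0.1},
    {"tx": 0,"ty": -0.1,"tz": 2,"rx": 0,"ry": 0,"rz": 0,"gripper": 0.1},
    {"tx": 0,"ty": 0,"tz": 2,"rx": 0,"ry": 0,"rz": 0,"gripper": 0.1},
    {"tx": 0,"ty": 0,"tz": 1,"rx": 0,"ry": 0,"rz": 0,"gripper": 0.1},
    {"tx": 0,"ty": 0,"tz": 0.5,"rx": 0,"ry": 0,"rz": 0,"gripper": 0.1},
    {"tx": 0,"ty": 0,"tz": 0.2,"rx": 0,"ry": 0,"rz": 0,"gripper": 0.1},
    {"tx": 0,"ty": 0,"tz": 0,"rx": 0,"ry": 0,"rz": 0,"gripper": 0.1},
    {"tx": 0,"ty": 0,"tz": 0,"rx": 0,"ry": 0,"rz": 0,"gripper": 0.1}
  ]
}}

```text
clock: 3.55
eef_pos: [567.0, -132.4, 7.1]
tcp_rot: [3.141, -0.001, 0.068]
contact_force: [0.1, 0.2, 0.5]
opening: 0.549
```

Run:
```python
from h import *
im,d=r.grab_frame('side'); save('side3.png',cv2.resize(im[130:220,190:310],None,fx=6,fy=6,interpolation=cv2.INTER_CUBIC))
go([566,-132,3],3.6)
```

```text
clk 3.6 tcp [ 567.  -132.4    7. ] rot [ 1.7998e+02 -6.0000e-02  3.9000e+00] F [-0.7  0.5  0.2] open 0.552
tool shift cm [-0.09 -0.04  0.4 ]
turn deg [ 0.02 -0.06  0.3 ]
```

View pics/side3.png

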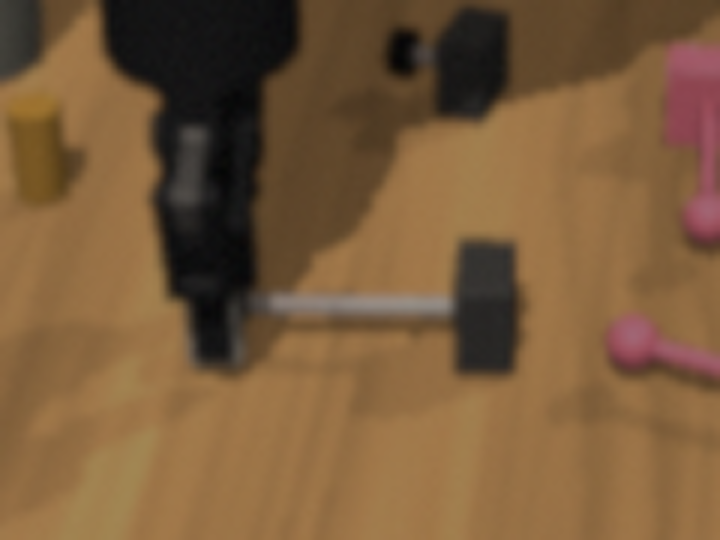

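The fingers straddle the knob, and the stem leaves between the pads toward the foot. I'll go down 4 mm and close at 80 N.

Request:
{"api": "move_arm", "payload": {
  "increments": [
    {"tx": -0.1,"ty": 0,"tz": 0.4,"rx": 0,"ry": 0,"rz": 0,"gripper": 0.1},
    {"tx": 0,"ty": 0,"tz": 0,"rx": 0,"ry": 0,"rz": 0,"gripper": -1},
    {"tx": 0,"ty": 0,"tz": 0,"rx": 0,"ry": 0,"rz": 0,"gripper": -1},
    {"tx": 0,"ty": 0,"tz": 0,"rx": 0,"ry": 0,"rz": 0,"gripper": -1},
    {"tx": 0,"ty": 0,"tz": 0,"rx": 0,"ry": 0,"rz": 0,"gripper": -1},
    {"tx": 0,"ty": 0,"tz": 0,"rx": 0,"ry": 0,"rz": 0,"gripper": -1},
    {"tx": 0,"ty": 0,"tz": 0,"rx": 0,"ry": 0,"rz": 0,"gripper": -1},
    {"tx": 0,"ty": 0,"tz": 0,"rx": 0,"ry": 0,"rz": 0,"gripper": -1}
  ],
  "squeeze": 80
}}

```text
clock: 4.4
eef_pos: [565.3, -132.3, 2.2]
tcp_rot: [-3.142, 0.0, 0.068]
contact_force: [-1.3, 0.2, -1.1]
opening: 0.214
```

Request:
{"api": "move_arm", "payload": {
  "increments": [
    {"tx": 0,"ty": 0,"tz": 0,"rx": 0,"ry": 0,"rz": 0,"gripper": -1},
    {"tx": 0,"ty": 0,"tz": -0.5,"rx": 0,"ry": 0,"rz": 0,"gripper": -1},
    {"tx": 0,"ty": 0,"tz": -1,"rx": 0,"ry": 0,"rz": 0,"gripper": -1},
    {"tx": 0,"ty": 0,"tz": -1,"rx": 0,"ry": 0,"rz": 0,"gripper": -1},
    {"tx": 0,"ty": 0,"tz": -0.5,"rx": 0,"ry": 0,"rz": 0,"gripper": -1},
    {"tx": 0,"ty": 0,"tz": 0,"rx": 0,"ry": 0,"rz": 0,"gripper": -1},
    {"tx": 0,"ty": 0,"tz": 0,"rx": 0,"ry": 0,"rz": 0,"gripper": -1}
  ]
}}

```text
clock: 5.1
eef_pos: [565.5, -132.3, 32.5]
tcp_rot: [3.141, -0.001, 0.068]
contact_force: [0.7, 0.3, -2.2]
opening: 0.216
```

Run:
```python
from h import *
im,d=r.grab_frame('side'); save('side4.png',cv2.resize(im[110:220,190:310],None,fx=5,fy=5,interpolation=cv2.INTER_CUBIC))
go([566,-132,200],3.6); print(r.sense()['wrist_torque'])
```

```text
clk 5.15 tcp [ 565.3 -132.3   32.2] rot [-180.     0.     3.9] F [ 0.1 -0.5 -3.5] open 0.209
tool shift cm [  0.07  -0.02 -16.78]
turn deg [-0.   0.   0.3]
[-0.02795859 -0.26542383  0.00830541]
```

View pics/side4.png

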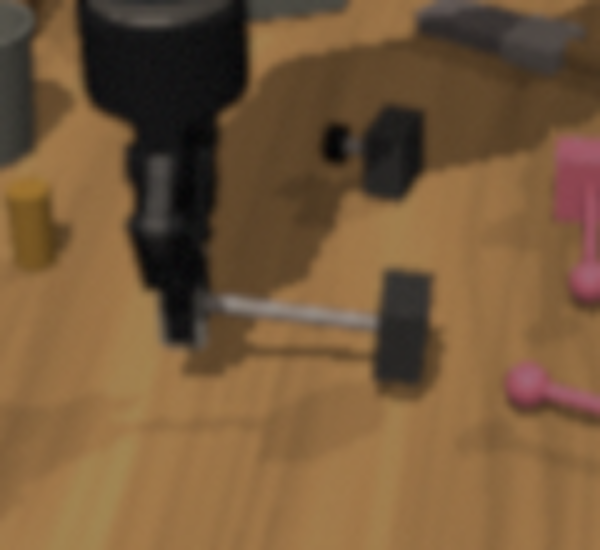

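The weight is held: it is off the bench, nearly level, with about 3 N of load. I'll lift it the rest of the 20 cm smoothly.

Request:
{"api": "move_arm", "payload": {
  "increments": [
    {"tx": 0,"ty": 0,"tz": -0.7,"rx": 0,"ry": 0,"rz": 0,"gripper": -1},
    {"tx": 0,"ty": 0,"tz": -1.4,"rx": 0,"ry": 0,"rz": 0,"gripper": -1},
    {"tx": 0,"ty": 0,"tz": -2,"rx": 0,"ry": 0,"rz": 0,"gripper": -1},
    {"tx": 0,"ty": 0,"tz": -2,"rx": 0,"ry": 0,"rz": 0,"gripper": -1},
    {"tx": 0,"ty": 0,"tz": -2,"rx": 0,"ry": 0,"rz": 0,"gripper": -1},
    {"tx": 0,"ty": 0,"tz": -2,"rx": 0,"ry": 0,"rz": 0,"gripper": -1},
    {"tx": 0,"ty": 0,"tz": -2,"rx": 0,"ry": 0,"rz": 0,"gripper": -1},
    {"tx": 0,"ty": 0,"tz": -2,"rx": 0,"ry": 0,"rz": 0,"gripper": -1},
    {"tx": 0,"ty": 0,"tz": -1.5,"rx": 0,"ry": 0,"rz": 0,"gripper": -1},
    {"tx": 0,"ty": 0,"tz": -1,"rx": 0,"ry": 0,"rz": 0,"gripper": -1},
    {"tx": 0,"ty": 0,"tz": -0.5,"rx": 0,"ry": 0,"rz": 0,"gripper": -1},
    {"tx": 0,"ty": 0,"tz": 0,"rx": 0,"ry": 0,"rz": 0,"gripper": -1}
  ]
}}

```text
clock: 6.35
eef_pos: [565.5, -132.3, 203.7]
tcp_rot: [3.141, -0.0, 0.068]
contact_force: [0.1, 0.6, -3.4]
opening: 0.213
```

Request:
{"api": "move_arm", "payload": {
  "increments": [
    {"tx": 0,"ty": 0,"tz": 0,"rx": 0,"ry": 0,"rz": 0,"gripper": -1},
    {"tx": 0,"ty": 0,"tz": 0,"rx": 0,"ry": 0,"rz": 0,"gripper": -1},
    {"tx": 0,"ty": 0,"tz": 0,"rx": 0,"ry": 0,"rz": 0,"gripper": -1},
    {"tx": 0,"ty": 0,"tz": 0,"rx": 0,"ry": 0,"rz": 0,"gripper": -1},
    {"tx": 0,"ty": 0,"tz": 0,"rx": 0,"ry": 0,"rz": 0,"gripper": -1}
  ],
  "squeeze": 40
}}

```text
clock: 6.85
eef_pos: [565.3, -132.3, 203.0]
tcp_rot: [-3.141, 0.0, 0.068]
contact_force: [0.1, -0.6, -3.1]
opening: 0.215
```

Run:
```python
from h import *
s=r.sense(); print(s['clock'],s['contact_force'],s['wrist_torque'],s['opening'])
```

```text
6.85 [ 0.12965271 -0.63608568 -3.09529419] [-0.02969971 -0.27440674  0.02678897] 0.21508612107288236
```

Request:
{"api": "move_arm", "payload": {
  "increments": [
    {"tx": 0,"ty": 0,"tz": 0,"rx": 0,"ry": 0,"rz": 0,"gripper": -1},
    {"tx": 0,"ty": 0,"tz": 0,"rx": 0,"ry": 0,"rz": 0,"gripper": -1},
    {"tx": 0,"ty": 0,"tz": 0,"rx": 0,"ry": 0,"rz": 0,"gripper": -1},
    {"tx": 0,"ty": 0,"tz": 0,"rx": 0,"ry": 0,"rz": 0,"gripper": -1},
    {"tx": 0,"ty": 0,"tz": 0,"rx": 0,"ry": 0,"rz": 0,"gripper": -1},
    {"tx": 0,"ty": 0,"tz": 0,"rx": 0,"ry": 0,"rz": 0,"gripper": -1}
  ],
  "squeeze": 20
}}

```text
clock: 7.45
eef_pos: [565.4, -132.3, 203.3]
tcp_rot: [3.142, -0.0, 0.068]
contact_force: [-0.4, -0.6, -2.6]
opening: 0.214
```

Run:
```python
from h import *
s=r.sense(); print(s['clock'],s['contact_force'],s['wrist_torque'],s['opening'])
im,d=r.grab_frame('side'); save('side5.png',cv2.resize(im[70:220,180:300],None,fx=4,fy=4,interpolation=cv2.INTER_CUBIC))
```

```text
7.45 [-0.37255932 -0.58272554 -2.57968515] [ 0.08744573 -0.29701471  0.02028113] 0.21353310174667425
```

View pics/side5.png

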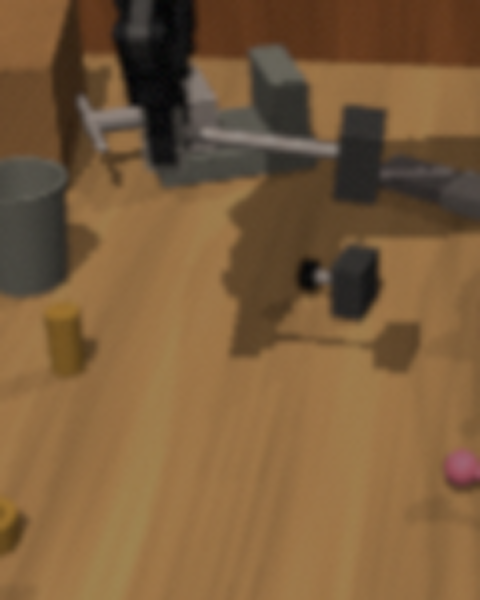

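It is still level at 20 N (stem at about (270, 142) in the crop, torque −0.3 N m). I'll ease further, to 10 N.

Request:
{"api": "move_arm", "payload": {
  "increments": [
    {"tx": 0,"ty": 0,"tz": 0,"rx": 0,"ry": 0,"rz": 0,"gripper": -1},
    {"tx": 0,"ty": 0,"tz": 0,"rx": 0,"ry": 0,"rz": 0,"gripper": -1},
    {"tx": 0,"ty": 0,"tz": 0,"rx": 0,"ry": 0,"rz": 0,"gripper": -1},
    {"tx": 0,"ty": 0,"tz": 0,"rx": 0,"ry": 0,"rz": 0,"gripper": -1},
    {"tx": 0,"ty": 0,"tz": 0,"rx": 0,"ry": 0,"rz": 0,"gripper": -1}
  ],
  "squeeze": 10
}}

```text
clock: 8.0
eef_pos: [565.4, -132.3, 203.3]
tcp_rot: [-3.142, 0.0, 0.068]
contact_force: [-1.0, -0.0, -3.4]
opening: 0.212
```

Run:
```python
from h import *
s=r.sense(); print(s['clock'],s['contact_force'],s['wrist_torque'],s['opening'])
```

```text
8.0 [-0.96582906 -0.03672981 -3.38735747] [ 0.09819871 -0.29269842  0.03273764] 0.2123322116247793
```

No change, so the grip command may only act when the finger target changes. I'll move the finger target nearer the contact opening in small steps and watch the moment.

Request:
{"api": "move_arm", "payload": {
  "increments": [
    {"tx": 0,"ty": 0,"tz": 0,"rx": 0,"ry": 0,"rz": 0,"gripper": -0.8},
    {"tx": 0,"ty": 0,"tz": 0,"rx": 0,"ry": 0,"rz": 0,"gripper": -0.7},
    {"tx": 0,"ty": 0,"tz": 0,"rx": 0,"ry": 0,"rz": 0,"gripper": -0.7},
    {"tx": 0,"ty": 0,"tz": 0,"rx": 0,"ry": 0,"rz": 0,"gripper": -0.7}
  ],
  "squeeze": 20
}}

```text
clock: 8.4
eef_pos: [565.4, -132.3, 203.3]
tcp_rot: [-3.142, -0.0, 0.068]
contact_force: [-0.1, -0.2, -3.8]
opening: 0.216
```

Run:
```python
from h import *
s=r.sense(); print(s['clock'],s['contact_force'],s['wrist_torque'],s['opening'])
```

```text
8.4 [-0.14581326 -0.24988302 -3.83912096] [ 0.02400754 -0.25062297  0.03293542] 0.2164395618206298
```

Request:
{"api": "move_arm", "payload": {
  "increments": [
    {"tx": 0,"ty": 0,"tz": 0,"rx": 0,"ry": 0,"rz": 0,"gripper": -0.65},
    {"tx": 0,"ty": 0,"tz": 0,"rx": 0,"ry": 0,"rz": 0,"gripper": -0.62},
    {"tx": 0,"ty": 0,"tz": 0,"rx": 0,"ry": 0,"rz": 0,"gripper": -0.62},
    {"tx": 0,"ty": 0,"tz": 0,"rx": 0,"ry": 0,"rz": 0,"gripper": -0.62}
  ]
}}

```text
clock: 8.8
eef_pos: [565.4, -132.3, 203.3]
tcp_rot: [3.142, -0.0, 0.068]
contact_force: [-0.3, -0.5, -2.7]
opening: 0.214
```

Run:
```python
from h import *
s=r.sense(); print(s['clock'],s['contact_force'],s['wrist_torque'],s['opening'])
```

```text
8.8 [-0.30108785 -0.5230012  -2.73611503] [-0.00280293 -0.28330292  0.00717098] 0.2136095384764051
```

Request:
{"api": "move_arm", "payload": {
  "increments": [
    {"tx": 0,"ty": 0,"tz": 0,"rx": 0,"ry": 0,"rz": 0,"gripper": -0.6},
    {"tx": 0,"ty": 0,"tz": 0,"rx": 0,"ry": 0,"rz": 0,"gripper": -0.6},
    {"tx": 0,"ty": 0,"tz": 0,"rx": 0,"ry": 0,"rz": 0,"gripper": -0.59},
    {"tx": 0,"ty": 0,"tz": 0,"rx": 0,"ry": 0,"rz": 0,"gripper": -0.59}
  ]
}}

```text
clock: 9.2
eef_pos: [565.4, -132.3, 203.3]
tcp_rot: [-3.142, 0.0, 0.068]
contact_force: [0.3, -0.1, -2.9]
opening: 0.216
```

Run:
```python
from h import *
s=r.sense(); print(s['clock'],s['contact_force'],s['wrist_torque'],s['opening'])
```

```text
9.2 [ 0.32197761 -0.09361192 -2.9476915 ] [ 0.05877657 -0.24082096  0.04933367] 0.21616033445838448
```

Request:
{"api": "move_arm", "payload": {
  "increments": [
    {"tx": 0,"ty": 0,"tz": 0,"rx": 0,"ry": 0,"rz": 0,"gripper": -0.6},
    {"tx": 0,"ty": 0,"tz": 0,"rx": 0,"ry": 0,"rz": 0,"gripper": -0.6},
    {"tx": 0,"ty": 0,"tz": 0,"rx": 0,"ry": 0,"rz": 0,"gripper": -0.6},
    {"tx": 0,"ty": 0,"tz": 0,"rx": 0,"ry": 0,"rz": 0,"gripper": -0.6}
  ],
  "squeeze": 7
}}

```text
clock: 9.6
eef_pos: [565.4, -132.3, 203.3]
tcp_rot: [-3.142, -0.0, 0.068]
contact_force: [0.0, -0.3, -3.2]
opening: 0.21
```

Run:
```python
from h import *
s=r.sense(); print(s['clock'],s['contact_force'],s['wrist_torque'],s['opening'])
```

```text
9.6 [ 0.02929622 -0.33632011 -3.15786156] [-0.02057268 -0.27314681 -0.01179698] 0.20965026665197348
```

The squeeze command alone doesn't relax the closed fingers, as the sag and moment are unchanged. I'll try nudging the finger target a hair past the contact opening, then re-closing at a light squeeze.

Request:
{"api": "move_arm", "payload": {
  "increments": [
    {"tx": 0,"ty": 0,"tz": 0,"rx": 0,"ry": 0,"rz": 0,"gripper": -0.57},
    {"tx": 0,"ty": 0,"tz": 0,"rx": 0,"ry": 0,"rz": 0,"gripper": -1},
    {"tx": 0,"ty": 0,"tz": 0,"rx": 0,"ry": 0,"rz": 0,"gripper": -1}
  ],
  "squeeze": 10
}}

```text
clock: 9.9
eef_pos: [565.3, -132.3, 203.3]
tcp_rot: [-3.142, 0.0, 0.068]
contact_force: [0.2, 0.2, -2.2]
opening: 0.219
```

Run:
```python
from h import *
s=r.sense(); print(s['clock'],s['contact_force'],s['wrist_torque'],s['opening'])
```

```text
9.9 [ 0.17206236  0.19177793 -2.20347937] [ 0.05799083 -0.26739585  0.00567118] 0.21901757846347872
```

Request:
{"api": "move_arm", "payload": {
  "increments": [
    {"tx": 0,"ty": 0,"tz": 0,"rx": 0,"ry": 0,"rz": 0,"gripper": -0.56},
    {"tx": 0,"ty": 0,"tz": 0,"rx": 0,"ry": 0,"rz": 0,"gripper": -1},
    {"tx": 0,"ty": 0,"tz": 0,"rx": 0,"ry": 0,"rz": 0,"gripper": -1}
  ],
  "squeeze": 10
}}

```text
clock: 10.2
eef_pos: [565.4, -132.3, 203.3]
tcp_rot: [-3.142, 0.0, 0.068]
contact_force: [0.1, -0.4, -2.9]
opening: 0.22
```

Run:
```python
from h import *
s=r.sense(); print(s['clock'],s['contact_force'],s['wrist_torque'],s['opening'])
im,d=r.grab_frame('side')
import os; save('side6.png',cv2.resize(im[70:220,180:300],None,fx=4,fy=4,interpolation=cv2.INTER_CUBIC))
```

```text
10.2 [ 0.09330801 -0.40509878 -2.94403553] [-0.05619245 -0.18375299  0.03759931] 0.2200229257098474
```

The opening has grown slightly (0.214 to 0.220), so the grip is easing. I'll carry on gently.

Request:
{"api": "move_arm", "payload": {
  "increments": [
    {"tx": 0,"ty": 0,"tz": 0,"rx": 0,"ry": 0,"rz": 0,"gripper": -0.56},
    {"tx": 0,"ty": 0,"tz": 0,"rx": 0,"ry": 0,"rz": 0,"gripper": -0.56},
    {"tx": 0,"ty": 0,"tz": 0,"rx": 0,"ry": 0,"rz": 0,"gripper": -0.56}
  ]
}}

```text
clock: 10.55
eef_pos: [565.4, -132.3, 203.3]
tcp_rot: [-3.142, 0.0, 0.068]
contact_force: [-0.4, -0.8, -3.2]
opening: 0.224
```

```bash
cat > s.py <<'E'
from h import *
s=r.sense(); print(round(s['clock'],2),np.round(s['contact_force'],2),np.round(s['wrist_torque'],3),round(s['opening'],4))
E
python3 s.py
```

```text
10.55 [-0.44 -0.79 -3.15] [-0.016 -0.126  0.022] 0.2239
```

The moment has dropped to −0.13 N m while the full weight is still carried, so the foot is swinging down. I'll hold there.

Request:
{"api": "move_arm", "payload": {
  "increments": [
    {"tx": 0,"ty": 0,"tz": 0,"rx": 0,"ry": 0,"rz": 0,"gripper": -0.56},
    {"tx": 0,"ty": 0,"tz": 0,"rx": 0,"ry": 0,"rz": 0,"gripper": -0.56},
    {"tx": 0,"ty": 0,"tz": 0,"rx": 0,"ry": 0,"rz": 0,"gripper": -0.56},
    {"tx": 0,"ty": 0,"tz": 0,"rx": 0,"ry": 0,"rz": 0,"gripper": -0.56}
  ]
}}

```text
clock: 10.95
eef_pos: [565.4, -132.3, 203.3]
tcp_rot: [-3.142, -0.0, 0.068]
contact_force: [0.3, 0.7, -3.5]
opening: 0.219
```

```bash
python3 s.py; python3 -c "
from h import *
im,d=r.grab_frame('side'); save('side7.png',cv2.resize(im[70:220,180:300],None,fx=4,fy=4,interpolation=cv2.INTER_CUBIC))"
```

```text
10.95 [ 0.27  0.73 -3.54] [ 0.049 -0.208  0.024] 0.2194
```

View pics/side7.png

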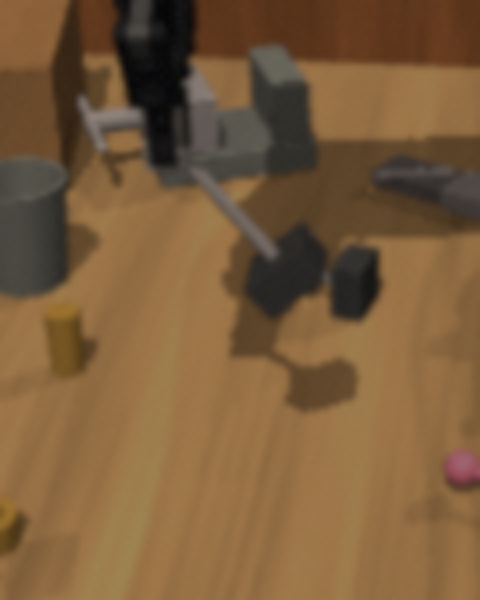

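It is about halfway, roughly 50° down, with the stem from (195, 170) to (270, 255) in the crop. I'll ease a bit more and measure the hang angle from depth rather than pictures.

Request:
{"api": "move_arm", "payload": {
  "increments": [
    {"tx": 0,"ty": 0,"tz": 0,"rx": 0,"ry": 0,"rz": 0,"gripper": -0.55},
    {"tx": 0,"ty": 0,"tz": 0,"rx": 0,"ry": 0,"rz": 0,"gripper": -0.55},
    {"tx": 0,"ty": 0,"tz": 0,"rx": 0,"ry": 0,"rz": 0,"gripper": -0.55},
    {"tx": 0,"ty": 0,"tz": 0,"rx": 0,"ry": 0,"rz": 0,"gripper": -0.55}
  ]
}}

```text
clock: 11.4
eef_pos: [565.5, -132.3, 203.3]
tcp_rot: [3.142, -0.0, 0.068]
contact_force: [-0.5, 1.1, -4.0]
opening: 0.225
```

```bash
cat > ang.py <<'E'
from h import *
def cloud(c):
    im,d=r.grab_frame(c); m=r.camera_model(c); R=np.array(m['R']);t=np.array(m['t'])
    v,u=np.nonzero(d>0); K=np.array([[m['fx'],0,m['cx']],[0,m['fy'],m['cy']],[0,0,1.]])
    n=cv2.undistortPoints(np.stack([u,v],1).astype(float)[:,None],K,np.array([m['k1'],0,0,0.]))[:,0]
    z=d[v,u]; return (np.c_[n*z[:,None],z]-t)@R
s=r.sense(); tp=np.array(s['eef_pos']); print(round(s['clock'],2),np.round(s['contact_force'],2),np.round(s['wrist_torque'],3),round(s['opening'],4))
k=tp+[0,0,19]
for c in('side','top'):
    P=cloud(c); D=P-k; n=np.linalg.norm(D,axis=1)
    Q=D[(n<140)&(n>85)&(D[:,2]<10)&(P[:,2]>40)&(abs(D[:,1])<45)]
    if len(Q)>5:
        a=Q.mean(0); print(c,len(Q),'foot rel knob',a.round(0),'min',Q.min(0).round(0),'max',Q.max(0).round(0),'down deg',np.degrees(np.arctan2(-a[2],-a[0])).round(1))
E
python3 ang.py
```

```text
11.4 [-0.48  1.14 -4.02] [-0.002 -0.159 -0.046] 0.2253
side 311 foot rel knob [-40.   9. -92.] min [ -61.  -20. -114.] max [-15.  24. -79.] down deg 66.5
top 373 foot rel knob [-39.  -3. -86.] min [ -58.  -24. -113.] max [-18.  18. -76.] down deg 65.6
```

Request:
{"api": "move_arm", "payload": {
  "increments": [
    {"tx": 0,"ty": 0,"tz": 0,"rx": 0,"ry": 0,"rz": 0,"gripper": -0.545},
    {"tx": 0,"ty": 0,"tz": 0,"rx": 0,"ry": 0,"rz": 0,"gripper": -0.545},
    {"tx": 0,"ty": 0,"tz": 0,"rx": 0,"ry": 0,"rz": 0,"gripper": -0.54},
    {"tx": 0,"ty": 0,"tz": 0,"rx": 0,"ry": 0,"rz": 0,"gripper": -0.54},
    {"tx": 0,"ty": 0,"tz": 0,"rx": 0,"ry": 0,"rz": 0,"gripper": -0.54}
  ]
}}

```text
clock: 12.0
eef_pos: [565.4, -132.3, 203.2]
tcp_rot: [-3.142, 0.0, 0.068]
contact_force: [-0.1, 0.1, -2.2]
opening: 0.235
```

```bash
python3 ang.py
```

```text
12.0 [-0.08  0.09 -2.22] [ 0.039 -0.162  0.053] 0.2352
side 309 foot rel knob [-34.  10. -94.] min [ -55.  -20. -115.] max [ -9.  24. -81.] down deg 70.4
top 452 foot rel knob [-33.  -2. -90.] min [ -53.  -23. -116.] max [ -8.  18. -80.] down deg 69.8
```

Request:
{"api": "move_arm", "payload": {
  "increments": [
    {"tx": 0,"ty": 0,"tz": 0,"rx": 0,"ry": 0,"rz": 0,"gripper": -0.535},
    {"tx": 0,"ty": 0,"tz": 0,"rx": 0,"ry": 0,"rz": 0,"gripper": -0.535},
    {"tx": 0,"ty": 0,"tz": 0,"rx": 0,"ry": 0,"rz": 0,"gripper": -0.53},
    {"tx": 0,"ty": 0,"tz": 0,"rx": 0,"ry": 0,"rz": 0,"gripper": -0.53},
    {"tx": 0,"ty": 0,"tz": 0,"rx": 0,"ry": 0,"rz": 0,"gripper": -0.53}
  ]
}}

```text
clock: 12.6
eef_pos: [565.4, -132.3, 203.3]
tcp_rot: [-3.142, -0.0, 0.068]
contact_force: [0.3, -0.8, -3.1]
opening: 0.237
```

```bash
python3 ang.py
```

```text
12.6 [ 0.32 -0.84 -3.09] [-0.01  -0.089 -0.04 ] 0.2369
side 310 foot rel knob [-18.  11. -99.] min [ -38.  -20. -118.] max [  6.  25. -85.] down deg 79.9
top 438 foot rel knob [-21.  -0. -95.] min [ -39.  -22. -114.] max [  2.  19. -85.] down deg 77.4
```

Request:
{"api": "move_arm", "payload": {
  "increments": [
    {"tx": 0,"ty": 0,"tz": 0,"rx": 0,"ry": 0,"rz": 0,"gripper": -0.525},
    {"tx": 0,"ty": 0,"tz": 0,"rx": 0,"ry": 0,"rz": 0,"gripper": -0.525},
    {"tx": 0,"ty": 0,"tz": 0,"rx": 0,"ry": 0,"rz": 0,"gripper": -0.525},
    {"tx": 0,"ty": 0,"tz": 0,"rx": 0,"ry": 0,"rz": 0,"gripper": -0.525},
    {"tx": 0,"ty": 0,"tz": 0,"rx": 0,"ry": 0,"rz": 0,"gripper": -0.525}
  ]
}}

```text
clock: 13.2
eef_pos: [565.4, -132.3, 203.3]
tcp_rot: [-3.142, 0.0, 0.068]
contact_force: [0.0, 0.1, -2.6]
opening: 0.239
```

```bash
python3 ang.py
```

```text
13.2 [ 0.03  0.06 -2.61] [ 0.02  -0.075 -0.037] 0.2394
side 310 foot rel knob [ -17.   11. -100.] min [ -37.  -20. -119.] max [  8.  25. -85.] down deg 80.4
top 432 foot rel knob [-20.   0. -95.] min [ -39.  -22. -119.] max [  5.  20. -86.] down deg 78.0
```

Request:
{"api": "move_arm", "payload": {
  "increments": [
    {"tx": 0,"ty": 0,"tz": 0,"rx": 0,"ry": 0,"rz": 0,"gripper": -0.52},
    {"tx": 0,"ty": 0,"tz": 0,"rx": 0,"ry": 0,"rz": 0,"gripper": -0.52},
    {"tx": 0,"ty": 0,"tz": 0,"rx": 0,"ry": 0,"rz": 0,"gripper": -0.515},
    {"tx": 0,"ty": 0,"tz": 0,"rx": 0,"ry": 0,"rz": 0,"gripper": -0.515},
    {"tx": 0,"ty": 0,"tz": 0,"rx": 0,"ry": 0,"rz": 0,"gripper": -0.515}
  ]
}}

```text
clock: 13.8
eef_pos: [565.5, -132.3, 203.3]
tcp_rot: [3.142, -0.0, 0.068]
contact_force: [0.6, -0.3, -2.8]
opening: 0.241
```

```bash
python3 ang.py
```

```text
13.8 [ 0.61 -0.32 -2.79] [ 0.003 -0.078  0.014] 0.2411
side 313 foot rel knob [  -5.   12. -101.] min [ -25.  -17. -121.] max [ 18.  27. -85.] down deg 87.3
top 345 foot rel knob [-13.   1. -97.] min [ -27.  -22. -118.] max [ 12.  20. -85.] down deg 82.2
```

The foot now hangs practically below the knob (extent −25 to 18 mm, about 2° off). I'll grip firmly again.

Request:
{"api": "move_arm", "payload": {
  "increments": [
    {"tx": 0,"ty": 0,"tz": 0,"rx": 0,"ry": 0,"rz": 0,"gripper": -1},
    {"tx": 0,"ty": 0,"tz": 0,"rx": 0,"ry": 0,"rz": 0,"gripper": -1},
    {"tx": 0,"ty": 0,"tz": 0,"rx": 0,"ry": 0,"rz": 0,"gripper": -1},
    {"tx": 0,"ty": 0,"tz": 0,"rx": 0,"ry": 0,"rz": 0,"gripper": -1},
    {"tx": 0,"ty": 0,"tz": 0,"rx": 0,"ry": 0,"rz": 0,"gripper": -1}
  ],
  "squeeze": 80
}}

```text
clock: 14.4
eef_pos: [565.4, -132.3, 203.3]
tcp_rot: [-3.142, 0.0, 0.068]
contact_force: [0.1, -0.0, -2.4]
opening: 0.211
```

```bash
python3 ang.py
python3 - <<'E'
from h import *
im,d=r.grab_frame('side'); save('side8.png',cv2.resize(im[70:220,160:280],None,fx=4,fy=4,interpolation=cv2.INTER_CUBIC))
go([526.8,276,200])
E
```

```text
14.4 [ 0.14 -0.04 -2.38] [0.023 0.03  0.06 ] 0.2114
side 309 foot rel knob [ -12.   11. -101.] min [ -32.  -21. -121.] max [ 12.  25. -86.] down deg 83.4
top 401 foot rel knob [-17.   1. -96.] min [ -33.  -22. -121.] max [  8.  20. -85.] down deg 80.2
clk 14.55 tcp [ 565.4 -132.3  203.3] rot [-180.     0.     3.9] F [-0.7 -0.1 -2.9] open 0.214
tool shift cm [ -1.08 -40.99   0.33]
```

View pics/side8.png

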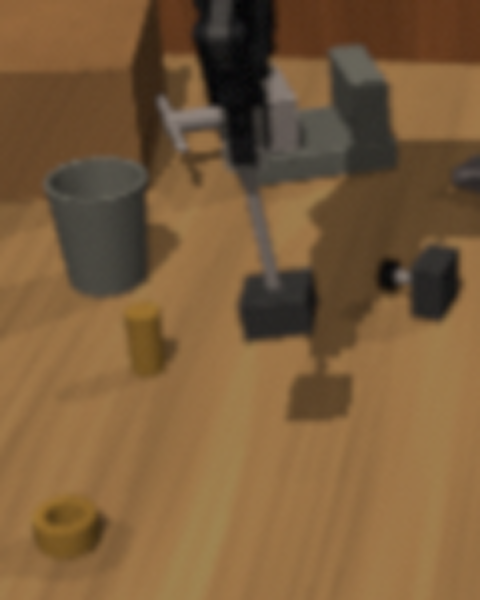

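Regripping left it about 5° off plumb (foot at x −11 mm from the knob). The grip is firm, so I'll trim that with a small tool tilt and then carry it along the jaw axis to the blank.

Request:
{"api": "move_arm", "payload": {
  "increments": [
    {"tx": 0,"ty": 0,"tz": 0,"rx": 0,"ry": 1.8,"rz": 0,"gripper": -1},
    {"tx": 0,"ty": 0,"tz": 0,"rx": 0,"ry": 1.8,"rz": 0,"gripper": -1},
    {"tx": 0,"ty": 0,"tz": 0,"rx": 0,"ry": 1.8,"rz": 0,"gripper": -1},
    {"tx": 0,"ty": -1,"tz": 0,"rx": 0,"ry": 0,"rz": 0,"gripper": -1},
    {"tx": 0,"ty": -2,"tz": 0,"rx": 0,"ry": 0,"rz": 0,"gripper": -1},
    {"tx": 0,"ty": -3,"tz": 0,"rx": 0,"ry": 0,"rz": 0,"gripper": -1},
    {"tx": -0.2,"ty": -3,"tz": 0,"rx": 0,"ry": 0,"rz": 0,"gripper": -1},
    {"tx": -0.2,"ty": -3,"tz": 0,"rx": 0,"ry": 0,"rz": 0,"gripper": -1},
    {"tx": -0.2,"ty": -3,"tz": 0,"rx": 0,"ry": 0,"rz": 0,"gripper": -1},
    {"tx": -0.2,"ty": -3,"tz": 0,"rx": 0,"ry": 0,"rz": 0,"gripper": -1},
    {"tx": -0.2,"ty": -3,"tz": 0,"rx": 0,"ry": 0,"rz": 0,"gripper": -1},
    {"tx": 0,"ty": -3,"tz": 0,"rx": 0,"ry": 0,"rz": 0,"gripper": -1}
  ]
}}

```text
clock: 15.75
eef_pos: [538.5, 108.3, 202.4]
tcp_rot: [3.141, -0.093, 0.068]
contact_force: [-0.1, -0.3, -3.1]
opening: 0.213
```

Request:
{"api": "move_arm", "payload": {
  "increments": [
    {"tx": 0,"ty": -3,"tz": 0,"rx": 0,"ry": 0,"rz": 0,"gripper": -1},
    {"tx": 0,"ty": -3,"tz": 0,"rx": 0,"ry": 0,"rz": 0,"gripper": -1},
    {"tx": 0,"ty": -3,"tz": 0,"rx": 0,"ry": 0,"rz": 0,"gripper": -1},
    {"tx": 0,"ty": -3,"tz": 0,"rx": 0,"ry": 0,"rz": 0,"gripper": -1},
    {"tx": 0,"ty": -2.5,"tz": 0,"rx": 0,"ry": 0,"rz": 0,"gripper": -1},
    {"tx": 0,"ty": -1.5,"tz": 0,"rx": 0,"ry": 0,"rz": 0,"gripper": -1},
    {"tx": 0,"ty": -1,"tz": 0,"rx": 0,"ry": 0,"rz": 0,"gripper": -1},
    {"tx": 0,"ty": 0,"tz": 0,"rx": 0,"ry": 0,"rz": 0,"gripper": -1},
    {"tx": 0,"ty": 0,"tz": 0,"rx": 0,"ry": 0,"rz": 0,"gripper": -1}
  ]
}}

```text
clock: 16.65
eef_pos: [527.5, 275.4, 202.2]
tcp_rot: [3.141, -0.094, 0.068]
contact_force: [-1.0, -0.5, -2.8]
opening: 0.207
```

```bash
cat > ang2.py <<'E'
from ang import cloud
from h import *
s=r.sense(); A=Ro.from_euler('xyz',s['tcp_rot']); k=np.array(s['eef_pos'])-19*A.as_matrix()[:,2]
print('knob~',k.round(1))
for c in('side','top'):
    P=cloud(c); D=P-k; n=np.linalg.norm(D,axis=1)
    Q=D[(n<140)&(n>85)&(D[:,2]<10)&(P[:,2]>k[2]-126)&(P[:,2]>31)&(abs(D[:,1])<45)]
    print(c,len(Q),'min',Q.min(0).round(0),'max',Q.max(0).round(0),'centre',((Q.min(0)+Q.max(0))/2+k).round(1))
    for e in r.place_of('blank_mid',c)[:1]: print('blank',c,by_plane(c,e['location'],26).round(1),e['confidence'])
go([526.8,276,200])
E
sed -i 's/^s=r.sense(); tp/if __name__!="__main__": raise SystemExit\n&/' ang.py; sed -n '1,/return\|; return/p' ang.py | sed '/^if/,$d' > a2.py; sed -i 's/from ang import/from a2 import/' ang2.py; python3 ang2.py
```

```text
knob~ [525.7 275.3 221.1]
side 850 min [ -24.  -18. -120.] max [ 19.  25. -85.] centre [523.4 278.4 118.5]
blank side [531.2 271.4  26. ] 0.74
top 377 min [ -23.  -22. -120.] max [ 19.  20. -85.] centre [523.7 274.2 118.3]
blank top [527.5 272.2  26. ] 0.9
clk 16.85 tcp [527.7 275.2 202.3] rot [179.99  -5.39   3.84] F [ 0.   0.6 -2.8] open 0.21
tool shift cm [-0.11 -0.09  0.23]
```

The weight hangs plumb within about 1°. By eye the blank's middle differed from the network's by a few pixels, so I'll check it by colour on the first pictures.

Run:
```python
from h import *
for c in('top','side'):
    im=cv2.imread(f'pics/{c}0.png'); hs=cv2.cvtColor(im,cv2.COLOR_BGR2HSV)
    box=(slice(140,222),slice(98,170)) if c=='top' else (slice(285,350),slice(160,250))
    m=np.zeros(im.shape[:2],np.uint8); m[box]=((hs[box][...,1]>140)&(hs[box][...,2]>70))*255
    n,l,st,ce=cv2.connectedComponentsWithStats(m); i=1+np.argmax(st[1:,4]); print(c,st[i],ce[i],im[int(ce[i][1]),int(ce[i][0])])
    ct=max(cv2.findContours((l==i).astype(np.uint8),0,2)[0],key=cv2.contourArea); q=cv2.boxPoints(cv2.minAreaRect(ct)) if c=='top' else cv2.approxPolyDP(ct,6,True)[:,0]
    W=np.array([by_plane(c,p[::-1],26) for p in q.astype(float)]); print(W.round(0)[:,:2].tolist(),W.mean(0).round(1))
```

```text
top [ 108  157   48   48 2158] [131.30908248 180.5871177 ] [ 50 127 162]
[[573.0, 321.0], [573.0, 222.0], [474.0, 220.0], [474.0, 319.0]] [523.3 270.5  26. ]
side [ 171  292   70   53 2918] [207.05037697 318.18094585] [ 43 103 141]
[[571.0, 225.0], [570.0, 322.0], [475.0, 321.0], [477.0, 225.0]] [523.4 273.4  26. ]
```

Both views give the blank's middle as about (523.4, 272), so the network was a bit off. I'll shift 4 mm and descend 7 cm.

Request:
{"api": "move_arm", "payload": {
  "increments": [
    {"tx": 0,"ty": 0.2,"tz": 0,"rx": 0,"ry": 0,"rz": 0,"gripper": -1},
    {"tx": 0,"ty": 0.2,"tz": 0,"rx": 0,"ry": 0,"rz": 0,"gripper": -1},
    {"tx": -0.05,"ty": 0,"tz": 0.5,"rx": 0,"ry": 0,"rz": 0,"gripper": -1},
    {"tx": -0.1,"ty": 0,"tz": 1,"rx": 0,"ry": 0,"rz": 0,"gripper": -1},
    {"tx": -0.14,"ty": 0,"tz": 1.5,"rx": 0,"ry": 0,"rz": 0,"gripper": -1},
    {"tx": -0.14,"ty": 0,"tz": 1.5,"rx": 0,"ry": 0,"rz": 0,"gripper": -1},
    {"tx": -0.1,"ty": 0,"tz": 1,"rx": 0,"ry": 0,"rz": 0,"gripper": -1},
    {"tx": -0.1,"ty": 0,"tz": 1,"rx": 0,"ry": 0,"rz": 0,"gripper": -1},
    {"tx": -0.05,"ty": 0,"tz": 0.5,"rx": 0,"ry": 0,"rz": 0,"gripper": -1},
    {"tx": 0,"ty": 0,"tz": 0,"rx": 0,"ry": 0,"rz": 0,"gripper": -1}
  ]
}}

```text
clock: 17.85
eef_pos: [527.3, 271.9, 131.2]
tcp_rot: [3.141, -0.093, 0.068]
contact_force: [0.5, 0.8, -2.6]
opening: 0.211
```

```bash
python3 ang2.py; python3 s.py
python3 - <<'E'
from h import *
im,d=r.grab_frame('side'); save('side9.png',im[190:390,110:330])
E
```

```text
knob~ [525.6 271.8 150.1]
side 724 min [ -24.  -19. -119.] max [ 19.  24. -85.] centre [522.9 274.1  48.2]
blank side [529.4 269.4  26. ] 0.85
top 306 min [ -47.  -43. -119.] max [ 19.  40. -89.] centre [511.4 270.6  46.3]
blank top [531.9 272.1  26. ] 0.67
clk 18.05 tcp [528.1 272.3 132.7] rot [-179.97   -5.46    3.9 ] F [ 0.2 -0.3 -2.8] open 0.211
tool shift cm [ 0.53 -0.38 -6.71]
18.05 [ 0.22 -0.31 -2.82] [-0.041  0.071 -0.039] 0.2106
```

Request:
{"api": "move_arm", "payload": {
  "increments": [
    {"tx": -0.02,"ty": 0,"tz": 0.2,"rx": 0,"ry": 0,"rz": 0,"gripper": -1},
    {"tx": 0,"ty": 0,"tz": 0.1,"rx": 0,"ry": 0,"rz": 0,"gripper": -1},
    {"tx": -0.02,"ty": 0,"tz": 0.1,"rx": 0,"ry": 0,"rz": 0,"gripper": -1},
    {"tx": 0,"ty": 0,"tz": 0,"rx": 0,"ry": 0,"rz": 0,"gripper": -1}
  ]
}}

```text
clock: 18.5
eef_pos: [527.8, 272.1, 128.1]
tcp_rot: [-3.141, -0.095, 0.068]
contact_force: [0.0, 0.3, -1.2]
opening: 0.21
```

Request:
{"api": "move_arm", "payload": {
  "increments": [
    {"tx": 0,"ty": 0,"tz": 0.1,"rx": 0,"ry": 0,"rz": 0,"gripper": -1},
    {"tx": -0.02,"ty": 0,"tz": 0.1,"rx": 0,"ry": 0,"rz": 0,"gripper": -1},
    {"tx": 0,"ty": 0,"tz": 0,"rx": 0,"ry": 0,"rz": 0,"gripper": -1}
  ]
}}

```text
clock: 18.8
eef_pos: [529.3, 272.9, 127.9]
tcp_rot: [-3.14, -0.098, 0.068]
contact_force: [-1.4, -0.7, 11.3]
opening: 0.211
```

Contact: the force changed from −3 to +11 N at the expected height, so the foot is on the blank. I'll ease open gradually.

Request:
{"api": "move_arm", "payload": {
  "increments": [
    {"tx": 0,"ty": 0,"tz": -0.05,"rx": 0,"ry": 0,"rz": 0,"gripper": -0.56},
    {"tx": 0,"ty": 0,"tz": 0,"rx": 0,"ry": 0,"rz": 0,"gripper": -0.54},
    {"tx": 0,"ty": 0,"tz": 0,"rx": 0,"ry": 0,"rz": 0,"gripper": -0.52},
    {"tx": 0,"ty": 0,"tz": 0,"rx": 0,"ry": 0,"rz": 0,"gripper": -0.5},
    {"tx": 0,"ty": 0,"tz": 0,"rx": 0,"ry": 0,"rz": 0,"gripper": -0.48},
    {"tx": 0,"ty": 0,"tz": 0,"rx": 0,"ry": 0,"rz": 0,"gripper": -0.45},
    {"tx": 0,"ty": 0,"tz": 0,"rx": 0,"ry": 0,"rz": 0,"gripper": -0.4},
    {"tx": 0,"ty": 0,"tz": 0,"rx": 0,"ry": 0,"rz": 0,"gripper": -0.3},
    {"tx": 0,"ty": 0,"tz": 0,"rx": 0,"ry": 0,"rz": 0,"gripper": -0.1},
    {"tx": 0,"ty": 0,"tz": 0,"rx": 0,"ry": 0,"rz": 0,"gripper": 0},
    {"tx": 0,"ty": 0,"tz": 0,"rx": 0,"ry": 0,"rz": 0,"gripper": 0}
  ]
}}

```text
clock: 19.9
eef_pos: [527.6, 272.0, 126.4]
tcp_rot: [3.142, -0.094, 0.068]
contact_force: [0.4, 0.4, -0.1]
opening: 0.496
```

```bash
python3 ang2.py; python3 s.py
python3 - <<'E'
from h import *
im,d=r.grab_frame('side'); save('side10.png',cv2.resize(im[190:390,110:330],None,fx=2.7,fy=2.7))
E
```

```text
knob~ [525.8 271.9 145.3]
side 686 min [ -24.  -18. -114.] max [ 18.  24. -85.] centre [522.8 274.9  45.5]
blank side [526.1 270.1  26. ] 0.69
top 265 min [ -51.  -40. -114.] max [ 37.  45. -85.] centre [518.7 274.2  45.5]
blank top [524.1 274.8  26. ] 0.83
clk 20.1 tcp [527.6 272.1 126.5] rot [180.   -5.4   3.9] F [-0.6 -0.5 -0.6] open 0.501
tool shift cm [ 0.64 -0.4  -7.33]
20.1 [-0.63 -0.51 -0.6 ] [0.052 0.055 0.002] 0.5012
```

View pics/side10.png

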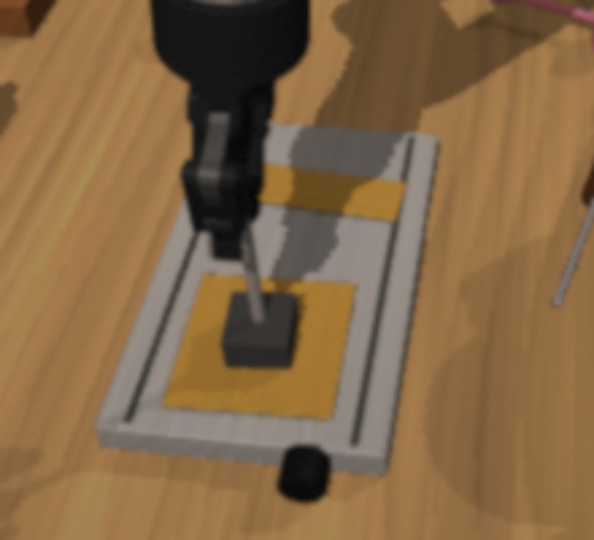

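The weight stands near the middle of the square blank: foot at about (260, 330) in the crop, blank centre at about (260, 345). The fingers are open and the force is near zero, so I'll retract straight up.

Request:
{"api": "move_arm", "payload": {
  "increments": [
    {"tx": 0.05,"ty": 0,"tz": -0.5,"rx": 0,"ry": 0,"rz": 0,"gripper": 0},
    {"tx": 0.1,"ty": 0,"tz": -1,"rx": 0,"ry": 0,"rz": 0,"gripper": 0},
    {"tx": 0.15,"ty": 0,"tz": -1.5,"rx": 0,"ry": 0,"rz": 0,"gripper": 0},
    {"tx": 0.2,"ty": 0,"tz": -2,"rx": 0,"ry": 0,"rz": 0,"gripper": 0},
    {"tx": 0.2,"ty": 0,"tz": -2,"rx": 0,"ry": 0,"rz": 0,"gripper": 0},
    {"tx": 0.2,"ty": 0,"tz": -2,"rx": 0,"ry": 0,"rz": 0,"gripper": 0},
    {"tx": 0,"ty": 0,"tz": -2,"rx": 0,"ry": 0,"rz": 0,"gripper": 0},
    {"tx": 0,"ty": 0,"tz": -2,"rx": 0,"ry": 0,"rz": 0,"gripper": 0},
    {"tx": 0,"ty": 0,"tz": 0,"rx": 0,"ry": 0,"rz": 0,"gripper": 0},
    {"tx": 0,"ty": 0,"tz": 0,"rx": 0,"ry": 0,"rz": 0,"gripper": 0}
  ]
}}

```text
clock: 21.15
eef_pos: [524.5, 272.0, 257.4]
tcp_rot: [-3.141, -0.096, 0.068]
contact_force: [-0.2, 0.7, -0.0]
opening: 0.498
```

```bash
python3 s.py
python3 - <<'E'
from a2 import *
k=np.array([523.5,272,143])
for c in('side','top'):
    P=cloud(c); near=(abs(P[:,:2]-k[:2])<45).all(1)
    F=P[near&(P[:,2]>34)&(P[:,2]<55)]; K=P[near&(P[:,2]>133)&(P[:,2]<158)]
    print(c,'foot',F.min(0).round(0),F.max(0).round(0),((F.min(0)+F.max(0))/2).round(1),'knob',len(K),((K.min(0)+K.max(0))/2).round(1) if len(K) else '')
im,d=r.grab_frame('side'); save('side11.png',cv2.resize(im[90:390,110:370],None,fx=2,fy=2))
E
```

```text
21.15 [-0.17  0.66 -0.02] [-0.01   0.078  0.046] 0.498
side foot [502. 253.  34.] [544. 296.  54.] [522.7 274.2  44.2] knob 182 [522.6 275.5 147.4]
top foot [502. 250.  34.] [543. 292.  55.] [522.4 270.8  44.4] knob 106 [522.7 271.1 148.6]
```

View pics/side11.png

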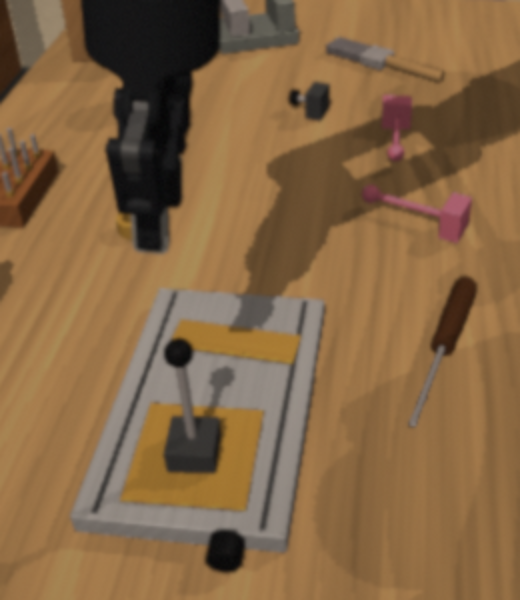

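The weight stands upright and free on the square blank (foot at about (192, 445) in the picture). The short weight and the pink ones are where they were. Handing in.

```bash
python3 -c "
from rig import r
print(r.sign_off())"
```

```text
the job is handed in; nothing more can be done
None
```

The long-stemmed weight now stands upright on the square brass blank, and the job is handed in at about 21 s. I gripped it by the knob at 80 N, lifted it about 20 cm, eased the grip until the foot swung down, and gripped it again at 80 N. I opened the fingers only after the wrist force showed the foot on the blank.

**Last checks**
- **Position:** both cameras put the foot centre at about (522.5, 272.5) mm. By colour, the blank's middle is about (523.4, 272) mm. The knob is directly above the foot, within about 1 mm.
- **Robot:** it stands clear with about 0 N of force. The short weight and the pink look-alikes lie where they were.

**What did not go as expected**
- **Easing the grip:** lowering the squeeze setting alone did nothing. I eased by opening the finger target in small steps.
- **Hang angle:** gripping again left the weight about 5° off plumb. I corrected that with a 5.4° tilt of the tool before placing.
- **Blank position:** the network's blank position was about 5 mm off, so I used the colour measurement.
- **Contact force:** pressing at touchdown peaked at about 14 N in the readings I took.

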